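# Comb the stirring rods into their grooves

## Task

Three glass stirring rods lie criss-cross on the grooved tray at the foot of a glass shelf. Take the rake from its rest and comb it through the tray until every rod lies down in a groove, one to a groove, then put the rake back on its rest as it stood and let go. Do not touch the rods with the gripper, do not bump the glass shelves, and leave the bottles and the other things where they are.

Things in the scene. Friction and masses are not known exactly. Their poses are not given: they have to be found in the camera images.
- tray: Fixed white grooved tray, wooden rim, 212 (x) x 166 (y) mm, inside 196 x 150 mm, side walls 56 and end walls 44 mm high. Origin: centre of its underside on the table, z up, +x away from the robot and under the shelf, yaw within 0.13 rad. Seven grooves along y, centres x = 0, +-26, +-52, +-78 mm, 16 mm wide, flat floors at z = 8 mm; ridges 10 mm wide, tops at z = 22 mm
- shelf: Clear glass shelf fixed over the tray's far part (origin and axes as the tray's): 10 mm plate, underside z = 205 mm, x = 48 to 142, y = -150 to 150 mm; thin guard rail above its front and sides up to z = 246 mm; posts at x = 125, y = +-138 mm. A gripper pointing straight down meets its front edge; held in line with the rake's handle it clears it while the tines stay at tray x under 72 mm
- rest_shelf: Clear glass shelf fixed over the rake rest (origin and axes as the rest's): 10 mm plate, underside z = 205 mm, x = -24 to 75, y = -95 to 95 mm, on posts of 14 mm diameter at x = 62, y = +-82 mm. A gripper pointing straight down over the rake's handle meets its front edge; in line with the handle it clears it. The rake can be lifted about 100 mm below it, then drawn back towards -x
- shelf_bottle2: amber bottle with white cap, 50 mm diameter, 90 mm high, standing loose on the rest's glass shelf; origin at the centre of its foot; leave alone
- tray_in (a point): middle of the tray's floor (z = 8 mm of the tray). Tines passing 3 to 5 mm above the ridges push the loose rods ahead and pass over rods that lie in grooves; short strokes with a small step back let the rods drop. A rod pushed on to the far end wall over filled grooves is hard to bring back
- shelf_bottle0: amber bottle with black cap, 48 mm diameter, 85 mm high, standing loose on the glass shelf; origin at the centre of its foot; leave alone
- shelf_bottle1: amber bottle with white cap, 52 mm diameter, 95 mm high, standing loose on the glass shelf; origin at the centre of its foot; leave alone
- rod0_center (a point): middle of an amber glass stirring rod, round, 14 mm diameter, 130 mm long, 35 to 75 g, slippery, loose in the tray; the rod runs along this point's x axis (it may roll about it). Its middle is at tray z = 15 mm when it lies in a groove (flush with the ridges), 29 mm lying across ridges, 43 mm lying across other rods
- rod1_center (a point): middle of an amber glass stirring rod, round, 14 mm diameter, 130 mm long, 35 to 75 g, slippery, loose in the tray; the rod runs along this point's x axis (it may roll about it). Its middle is at tray z = 15 mm when it lies in a groove (flush with the ridges), 29 mm lying across ridges, 43 mm lying across other rods
- rod2_center (a point): middle of an amber glass stirring rod, round, 14 mm diameter, 130 mm long, 35 to 75 g, slippery, loose in the tray; the rod runs along this point's x axis (it may roll about it). Its middle is at tray z = 15 mm when it lies in a groove (flush with the ridges), 29 mm lying across ridges, 43 mm lying across other rods
- rake: Loose rake, about 180 g, +x its front. Origin: tip of the middle tine; z along the tines, up. Five upright tines 6 mm thick, y = -56 to 56 mm in steps of 28, z = 0 to 36 mm, under a head bar 126 (y) x 12 x 12 mm centred at z = 38 mm. From there a black handle, 22 mm wide (y) and 16 mm thick, rises 108 mm along (-0.469, 0, 0.883): it leans 28 degrees from vertical towards -x
- rake_grip (a point): place to grip on the handle's axis, 95 mm along it from the head bar (rake frame x = -44.6, y = 0, z = 121.9 mm), axes as the rake's; pinch the handle across its 22 mm width (along y) with the gripper in line with the handle, pointing to the head; grip it firmly (about 100 N), it turns in the pads if pushed with over 10 N
- rest: Fixed aluminium rake rest; origin on the table, z up, +x away from the robot (yaw within 0.13 rad). Base plate x = -95 to 55, y = +-90, 10 mm thick. The tines stand on it in a trough along y: 22 mm fences, inner faces at x = -16 and 8 mm, ends at y = +-74 mm. Behind, a crossbar (axis x = -35, z = 78, 10 mm thick) carries the handle between two horns at y = +-26 (10 mm thick, tops at z = 95)
- rest_seat (a point): where the rake's origin stands on the rest: on the plate, tines against the front fence (x = 5, y = 0, z = 10 mm of the rest). The rake then faces as the rest, leaning back 0.1 rad more (handle 34 degrees from vertical). Let go 2 to 3 mm above it, 3 mm towards -x and leaning back 0.05 rad, it slides home by itself
- bottle0: loose amber bottle with white cap, 48 mm diameter, 85 mm high, on the table; origin at its foot; leave alone
- bottle1: loose amber bottle with black cap, 60 mm diameter, 120 mm high, on the table; origin at its foot; leave alone
- jar: loose round jar with black lid, 70 mm diameter, 70 mm high, on the table; origin at its foot; leave alone
- mortar: loose white porcelain mortar bowl, 100 mm diameter, 60 mm high, on the table; origin at its foot; leave alone
- spatula: loose spatula 190 mm long lying on the table; leave alone
Things that resemble listed ones, but are neither listed nor needed, are in the scene too. There is more than one size of the rake; the one meant has the size given above.

How it is judged:
On the way, in this order (a step that is already met when the one before it is completed fails the run):
1. the rake is lifted off its rest (distance between rake and rest_seat above 0.06 m), for 0.1 s.
2. the rake's tines are down in the tray (z of rake in the frame of tray between 0.005 and 0.034 m and x of rake in the frame of tray between -0.1 and 0.1 m and y of rake in the frame of tray between -0.05 and 0.05 m), for 0.1 s.
3. all three rods lie down in grooves (z of rod0_center in the frame of tray between 0.008 and 0.019 m and angle between the x axis of each of rod0_center, rod1_center, rod2_center and the y axis of tray, either way round below 0.09 rad and x of rod0_center in the frame of tray between -0.095 and 0.095 m and y of rod0_center in the frame of tray between -0.03 and 0.03 m and z of rod1_center in the frame of tray between 0.008 and 0.019 m and x of rod1_center in the frame of tray between -0.095 and 0.095 m and y of rod1_center in the frame of tray between -0.03 and 0.03 m and z of rod2_center in the frame of tray between 0.008 and 0.019 m and x of rod2_center in the frame of tray between -0.095 and 0.095 m and y of rod2_center in the frame of tray between -0.03 and 0.03 m), for 0.2 s.
At the end, for the whole second after the job is handed in: Every rod rests in a groove (axis under 19 mm above the tray's underside, within 0.09 rad of the groove, middle within 30 mm of the tray's centre line); the rake rests on its rest (origin within 20 mm of the seat, within 0.2 rad of upright, square within 0.15 rad) (all of step 3 and linear speed of each of rod0, rod1, rod2, rake below 0.03 m/s and distance between rake and rest_seat below 0.02 m and angle between the z axis of rake and the z axis of rest, either way round below 0.2 rad and angle between the y axis of rake and the y axis of rest, either way round below 0.15 rad); the robot touches nothing.
It fails at once if a rod is touched by the gripper (contact force between any of the fingers, the arm and rod0 above 1 N or contact force between any of the fingers, the arm and rod1 above 1 N or contact force between any of the fingers, the arm and rod2 above 1 N).
It fails at once if a glass shelf is bumped by the robot or the rake (over 8 N) (contact force between any of the arm, the fingers, rake and shelf above 8 N or contact force between any of the arm, the fingers, rake and rest_shelf above 8 N).
It fails at once if a bottle on a glass shelf is moved more than 20 mm or tipped (distance of any of shelf_bottle0, shelf_bottle1, shelf_bottle2 from where it was at the start of the episode above 0.02 m or angle between any of shelf_bottle0, shelf_bottle1, shelf_bottle2's own z axis and vertical above 0.3 rad).
It fails at once if another loose thing on the table is moved more than 40 mm (spatula 60 mm) (distance of any of bottle0, bottle1, jar, mortar from where it was at the start of the episode above 0.04 m or distance of spatula from where it was at the start of the episode above 0.06 m).
It also fails if it takes over 72 s, if anything falls off the work surface, if the arm or the gripper's body presses on something with over 40 N, if the wrist force passes 120 N, or if a joint passes its speed limit or range.

## Robot

A 6-joint arm with a two-finger parallel gripper is mounted at the origin on the work surface. World frame = base frame: x ahead of the robot, y to its left, z up, the work surface at z = 0. Lengths are in m, angles in rad, forces in N, time in s.
With the tool pointing down it reaches from about 0.35 to 0.775 m from the base axis. Payload 5.5 kg.
Tool frame: the origin (TCP) lies at the very end of the fingers, on their centre line; the grasp point (between the pads) lies 19 mm behind it; z points along the fingers, y is the line along which they close (so a half turn about z gives the same grasp; the last joint's range is limited). The gripper opens to 85 mm and grips with 20 to 120 N. Pads are 22 mm wide; open, the fingers measure 114 mm over their backs; the gripper's body (76 mm by 85 mm) begins 54 mm behind the grasp point. The pads swing forward as they close: fully open they stand 13 mm farther back than shut.
Start: joints at [1.039, 0.313, 0.046, 1.304, 0, 1.431], TCP at [0.22, 0.531, 0.231] pointing down, gripper open.
Joint ranges: [-2.76, 2.76], [-0.86, 1.69], [-1.03, 1.26], [-2.2, 2.34], [-1.47, 1.5], [-3.14, 3.14]. Speed limits (rad/s): [2.57, 2.57, 3.14, 3.14, 3.14, 3.14].

## Interface

Orientations are given as a unit quaternion [w, x, y, z].
In Python, from workcell import get_state, read_camera, hand_in gives the robot as it stands.
- The arm moves only by the tool send_rows, never from a script. Its argument "increments" is a list of rows, each an object of numbers: "dx", "dy", "dz": the shift along the world's x, y, z in units of 25 mm (1.0 is 25 mm); "roll": the turn about the world's z in units of 8 degrees (1.0 is 8 degrees); "claw": the opening, from -1 (shut) to 1 (fully open). In form: [{"dx": .., "dy": .., "dz": .., "roll": .., "claw": ..}, ...]. A call has exactly 5 rows; each row is the pose to reach, as a shift and turn from the pose commanded when the call began; what a row does not reach only later rows make up. A row lasts 1/8 s, in which the tool goes at most 62.5 mm and 10.7 degrees, less where a joint would pass 70% of its speed; a pose out of reach is approached as far as the arm can. A call with a gripper value outside its range is refused whole. The fingers move at their own pace and stop on an object; "grip_force" is the grip in N (left out, the last holds). Time passes only in rows, so rows that repeat a pose let the fingers close, or fill a call up. It gives the time, the measured TCP pose, the force, the opening and the grip force at its end, in the units of the state.
- get_state(): the state, without advancing time (a new reading comes with each control period).
- read_camera(name): name is "scene" or "top"; returns a dict with "image" (400x640x3 uint8, blue, green, red), "fx", "fy", "cx", "cy" (pixels), "dist_coeffs" ([k1, k2, p1, p2, k3] as OpenCV has them; the pictures are not rectified), "world_to_cam" (4x4, takes a point from world to camera coordinates). Camera axes: x right, y up, looking along -z (the intrinsics and any distortion apply to the point x, -y, -z); pixel columns grow to the right and rows downward; lengths in m; the calibration is good to about 2 mm. A picture is of the moment at which its call begins. There is no depth.
- hand_in(): hands the job in; it is judged then, once.
The state is a dict: "clock": time; "joint_pos": joint angles; "qvel": joint speeds; "tau": joint torques, N m; "tcp_pos": TCP position; "orientation": TCP orientation; "wrist_force": force on the tool from outside, world axes, zero at the start; "ft_torque": the same for the moment, N m; "finger_gap": finger opening in m; "grip_force": force on a finger pad.
Only numpy, scipy, OpenCV 4.12 (cv2) and the standard library are available. Lean on these libraries where they do the work, as an engineer would, in place of code of your own. Each camera call takes 0.05 s, during which the arm holds its last target. There are 200 camera calls.

## Working session

There is one attempt and no reset: what is moved stays moved. The work goes in short steps, Python scripts to look and compute and a tool call to move; the robot and the scene stay as the last step left them, time stands still between calls to the robot, and variables do not carry over. Pictures are saved under pics/ and viewed, at most 10 in all, crops included, and the job is handed in when it is done.

Besides the shell and the picture viewer there is one more tool, called after "Call:" as name(argument=value, ...), one argument or row to a line, values as JSON. send_rows: Moves the arm, as the interface text tells. Its arguments: {"type":"object","properties":{"increments":{"type":"array","items":{"type":"object","properties":{"dx":{"type":"number"},"dy":{"type":"number"},"dz":{"type":"number"},"roll":{"type":"number"},"claw":{"type":"number"}}}},"grip_force":{"type":"number"}},"required":["increments"]}

```bash
mkdir -p pics; ls
cat > h.py <<'E'
import numpy as np, cv2
from workcell import get_state, read_camera, hand_in
def K(c): return np.array([[c['fx'],0,c['cx']],[0,c['fy'],c['cy']],[0,0,1.]])
F=np.diag([1,-1,-1.])
def ray(c,px):
    u=cv2.undistortPoints(np.array(px,float).reshape(-1,1,2),K(c),np.array(c['dist_coeffs'])).reshape(-1,2)
    M=np.array(c['world_to_cam']);R,t=M[:3,:3],M[:3,3]
    d=(np.c_[u,np.ones(len(u))]@F)@R
    return -R.T@t,d
def plane(c,px,z):
    o,d=ray(c,px); return o+d*((z-o[2])/d[:,2])[:,None]
def proj(c,P):
    M=np.array(c['world_to_cam']);R,t=F@M[:3,:3],F@M[:3,3]
    return cv2.projectPoints(np.array(P,float).reshape(-1,1,3),cv2.Rodrigues(R)[0],t,K(c),np.array(c['dist_coeffs']))[0].reshape(-1,2)
def tri(c1,p1,c2,p2):
    o1,d1=ray(c1,[p1]);o2,d2=ray(c2,[p2]);A=np.c_[d1[0],-d2[0]]
    s=np.linalg.lstsq(A,o2-o1,rcond=None)[0];a=o1+s[0]*d1[0];b=o2+s[1]*d2[0]
    return (a+b)/2,np.linalg.norm(a-b)
E
python3 - <<'E'
from h import *
for n in ('scene','top'):
    c=read_camera(n); cv2.imwrite(f'pics/{n}0.png',cv2.resize(c['image'],(800,500))); np.save(f'{n}0.npy',c,allow_pickle=True)
    M=np.array(c['world_to_cam']);print(n,-M[:3,:3].T@M[:3,3],M[:3,:3].round(2).tolist(),c['fx'],c['dist_coeffs'])
s=get_state();print(s)
E
```

```text
pics
scene [0.86596861 0.66307295 1.14718156] [[-0.9, 0.44, 0.0], [-0.35, -0.72, 0.6], [0.27, 0.54, 0.8]] 447.3554865122128 [-0.10539996  0.          0.          0.          0.        ]
top [ 0.44091848 -0.00224257  1.2524782 ] [[0.02, -1.0, 0.01], [1.0, 0.02, 0.09], [-0.09, 0.0, 1.0]] 397.87321875088986 [0.02649883 0.         0.         0.         0.        ]
{'clock': 0.1, 'joint_pos': array([1.03941650e+00, 3.13920485e-01, 4.50991557e-02, 1.30356007e+00,
       4.98709820e-05, 1.43120175e+00]), 'qvel': array([ 0.000374  , -0.00179168,  0.00197291,  0.00093253, -0.00112419,
        0.00060472]), 'tau': array([ 2.62168338e-03, -4.81726170e+01,  2.99243993e+01,  1.27205194e-02,
       -7.40716519e-05, -1.11836377e-05]), 'tcp_pos': array([0.21932826, 0.53105852, 0.23050344]), 'orientation': array([-2.84470728e-04,  1.94642123e-01,  9.80874006e-01, -7.40140829e-04]), 'wrist_force': array([-0.09031932,  1.14716567, -0.19115339]), 'ft_torque': array([0.02925684, 0.00587756, 0.02400495]), 'grip_force': 0.0, 'finger_gap': 0.0855950598120271}
```

View pics/scene0.png

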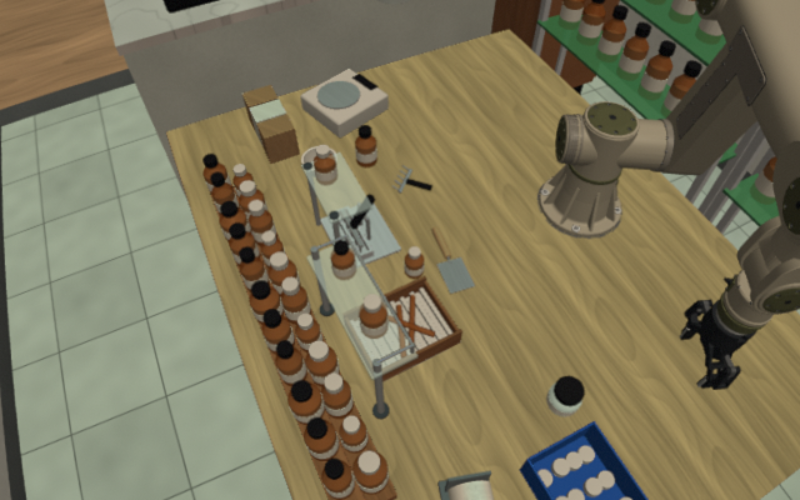

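View pics/top0.png

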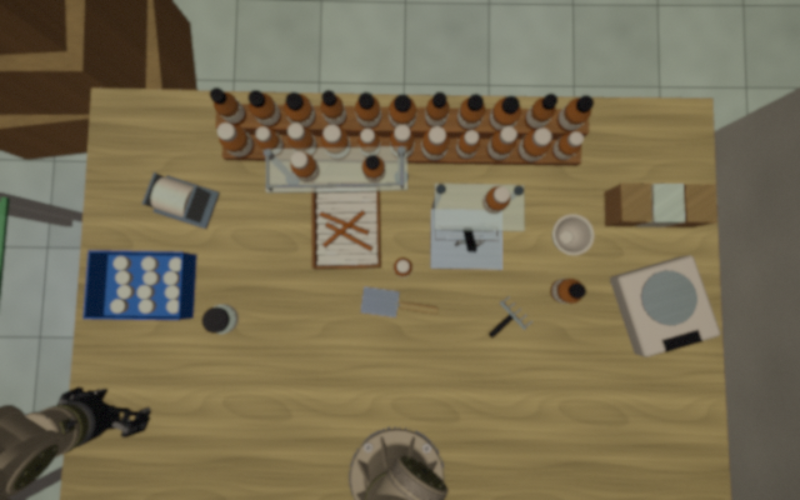

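The top view shows the tray at about (347,229) with three crossed rods at (347,231). The rake stands on its rest at (470,238) and a small decoy rake lies at (507,318), all in the 800-px picture. I'll zoom in on both places.

Run:
```python
from h import *
c=np.load('top0.npy',allow_pickle=True).item()['image']
s=np.load('scene0.npy',allow_pickle=True).item()['image']
a=cv2.resize(c[140:222,240:430],None,fx=4.2,fy=4.2,interpolation=cv2.INTER_CUBIC)[:344,:798]
b=cv2.resize(s[110:310,230:380],None,fx=4,fy=4,interpolation=cv2.INTER_CUBIC)[:600]
b2=cv2.resize(s[110:310,240:380],None,fx=4,fy=4,interpolation=cv2.INTER_CUBIC)
cv2.imwrite('pics/t1.png',a);cv2.imwrite('pics/s1.png',cv2.resize(s[120:310,235:385],None,fx=3.15,fy=3.15,interpolation=cv2.INTER_CUBIC))
```

```text
(no output)
```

View pics/t1.png

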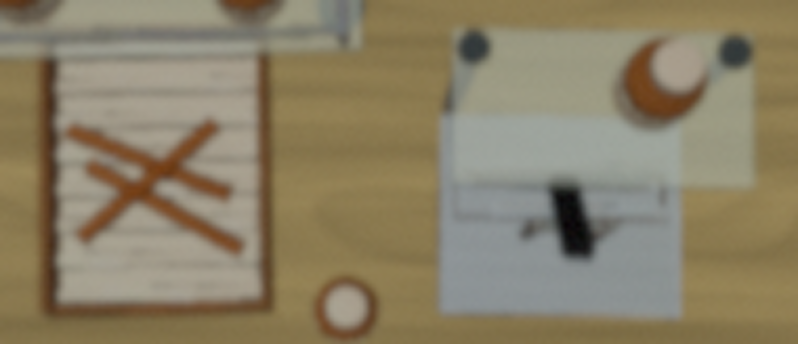

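View pics/s1.png

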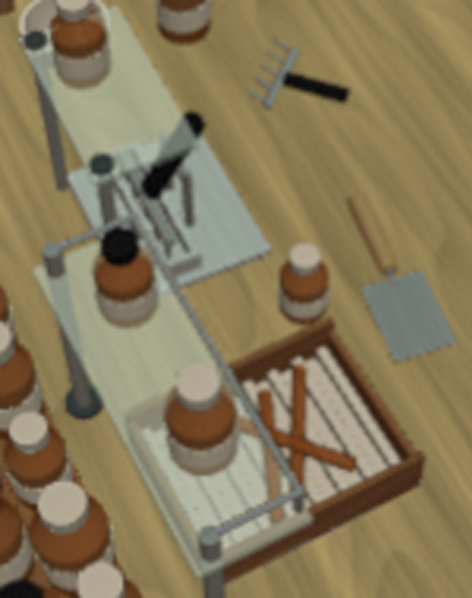

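The tray crop shows white grooves with the front rim at row ~312 (columns 42–273). Its far part is under the shelf, whose front edge is at row ~45. The rest plate's front edge runs (440,315)–(682,318), and the handle from (565,185) to (578,258). Next I'll fit these edges sub-pixel.

```bash
cat > m.py <<'E'
from h import *
c=np.load('top0.npy',allow_pickle=True).item();im=cv2.GaussianBlur(c['image'],(3,3),0).astype(float)
def edge(ch,axis,rng,lo,hi,sgn):
    pts=[]
    for k in rng:
        l=ch[lo:hi,k] if axis==0 else ch[k,lo:hi]
        g=sgn*np.gradient(l);i=int(g[1:-1].argmax())+1
        d=g[i-1]-2*g[i]+g[i+1];o=0.5*(g[i-1]-g[i+1])/d if d else 0
        p=lo+i+o;pts.append((k,p) if axis==0 else (p,k))
    return np.array(pts)
def fit(P):  # line x = a*y+b or y=a*x+b robust
    v=cv2.fitLine(P.astype(np.float32),cv2.DIST_HUBER,0,.01,.01).ravel();return v
B,G,R=im[...,0],im[...,1],im[...,2]
def rep(n,ch,axis,rng,lo,hi,s,z):
    v=fit(edge(ch,axis,rng,lo,hi,s));e=[v[2:]-v[:2]*15,v[2:]+v[:2]*15]
    W=plane(c,e,z);d=W[1]-W[0];print(n,np.round(e,1).tolist(),W.round(4)[:,:2].tolist(),'ang',round(float(np.arctan2(d[1],d[0])),3))
rep('tray front outer z44',G,0,range(256,300),210,220,1,.044)
rep('tray front inner z44',G,0,range(258,298),205,214,-1,.044)
rep('tray left outer z56',G,1,range(160,205),245,254,-1,.056)
rep('tray right outer z56',G,1,range(160,205),300,309,1,.056)
rep('tray right inner z56',G,1,range(160,205),297,304,-1,.056)
rep('rest front z10',B,0,range(350,400),208,222,-1,.010)
rep('rest left z10',B,1,range(175,210),338,350,1,.010)
rep('rest right z10',B,1,range(190,210),396,408,-1,.010)
# handle: black
m=(im.max(2)<50).astype(np.uint8);n,l,s,ce=cv2.connectedComponentsWithStats(m)
for i in range(1,n):
    if 370<ce[i][0]<386 and 175<ce[i][1]<210: print(s[i],ce[i]); print(cv2.minAreaRect(np.argwhere(l==i)[:,::-1].astype(np.float32)))
E
python3 m.py
```

```text
tray front outer z44 [[263.20001220703125, 215.39999389648438], [293.20001220703125, 214.8000030517578]] [[0.493, 0.1719], [0.4962, 0.0811]] ang -1.535
tray front inner z44 [[263.8999938964844, 211.60000610351562], [293.8999938964844, 211.10000610351562]] [[0.5047, 0.1701], [0.5075, 0.0792]] ang -1.54
tray left outer z56 [[249.10000610351562, 170.10000610351562], [249.3000030517578, 200.10000610351562]] [[0.6292, 0.2167], [0.538, 0.2133]] ang -3.104
tray right outer z56 [[304.3999938964844, 171.10000610351562], [304.8999938964844, 201.10000610351562]] [[0.6289, 0.0491], [0.5376, 0.046]] ang -3.107
tray right inner z56 [[300.8999938964844, 171.10000610351562], [301.20001220703125, 201.10000610351562]] [[0.6287, 0.0598], [0.5374, 0.0569]] ang -3.11
rest front z10 [[359.5, 214.39999389648438], [389.5, 215.3000030517578]] [[0.5022, -0.1237], [0.5009, -0.2173]] ang -1.585
rest left z10 [[344.0, 207.5], [344.20001220703125, 177.5]] [[0.5231, -0.0751], [0.6178, -0.0746]] ang 0.005
rest right z10 [[401.8999938964844, 214.6999969482422], [402.0, 184.6999969482422]] [[0.5034, -0.2561], [0.5977, -0.2565]] ang -0.004
[372 185   9  15  86] [375.73255814 192.36046512]
((375.5499572753906, 192.1499786376953), (15.17893123626709, 6.008327484130859), 71.56504821777344)
```

Call:
send_rows(
  increments=[
    {"dx": 1.2, "dy": -2.1, "dz": 0.4, "roll": 0.5, "claw": 1},
    {"dx": 2.4, "dy": -4.2, "dz": 0.8, "roll": 1.0, "claw": 1},
    {"dx": 3.6, "dy": -6.3, "dz": 0.8, "roll": 1.5, "claw": 1},
    {"dx": 4.8, "dy": -8.4, "dz": 0.8, "roll": 2.0, "claw": 1},
    {"dx": 6, "dy": -10.5, "dz": 0.8, "roll": 2.76, "claw": 1},
  ],
  grip_force=110,
)

```text
clock: 0.72
tcp_pos: [0.37, 0.2672, 0.2511]
orientation: [-0.0, 0.001, 1.0, 0.0]
wrist_force: [0.9, 0.9, -1.0]
finger_gap: 0.0852
grip_force: 0.0
```

Call:
send_rows(
  increments=[
    {"dx": 0.5, "dy": -2.4, "claw": 1},
    {"dx": 1.0, "dy": -4.8, "claw": 1},
    {"dx": 1.5, "dy": -7.2, "claw": 1},
    {"dx": 2, "dy": -9.6, "claw": 1},
    {"dx": 2.2, "dy": -12, "claw": 1},
  ],
)

```text
schema error: expected keys dx, dy, dz, roll, claw
```

Run:
```python
from h import *
s=get_state();print(s['clock'],s['tcp_pos'],s['orientation'],s['joint_pos'])
c=np.load('top0.npy',allow_pickle=True).item()
T=np.array([.597,-.1656,0])
for z in (102.5,):pass
a=.1;R=np.array([[np.cos(a),0,-np.sin(a)],[0,1,0],[np.sin(a),0,np.cos(a)]])
# rake frame -> rest: lean back (top to -x)
def rk(p): return T+np.array([.005,0,.010])+R@np.array(p)/1000
P=[rk([-50.7+7*s1,11*y,133.4+3.75*s1]) for s1 in(-1,1) for y in (-1,1)]+[rk([-50.7,0,133.4]),rk([-10,0,57])]
print(np.round(P,4).tolist());print(proj(c,P).round(1).tolist())
cs=np.load('scene0.npy',allow_pickle=True).item();print(proj(cs,P).round(1).tolist())
for n,cc,roi in(('top',c,(365,180,390,205)),('scene',cs,(275,150,305,185))):
    x0,y0,x1,y1=roi;m=(cc['image'][y0:y1,x0:x1].max(2)<55);p=np.argwhere(m)[:,::-1]+[x0,y0];print(n,len(p),p.min(0),p.max(0),p[p[:,1]>=p[:,1].max()-1].mean(0),p[p[:,1]<=p[:,1].min()+1].mean(0))
```

```text
0.725 [0.37003331 0.26720147 0.25112613] [-7.60605737e-06  1.39002240e-03  9.99999034e-01  1.55229126e-05] [ 4.49195957e-01  7.76709861e-02 -1.98851679e-01  1.29427383e+00
  3.45719767e-05  4.51976003e-01]
[[0.5316, -0.1766, 0.1332], [0.5316, -0.1546, 0.1332], [0.5448, -0.1766, 0.1421], [0.5448, -0.1546, 0.1421], [0.5382, -0.1656, 0.1377], [0.5864, -0.1656, 0.0657]]
[[382.6, 202.2], [374.8, 202.1], [383.1, 197.3], [375.3, 197.1], [379.0, 199.7], [375.5, 185.7]]
[[296.8, 153.9], [299.9, 158.8], [292.7, 153.4], [295.7, 158.4], [296.3, 156.1], [283.1, 176.7]]
top 97 [372 185] [380 200] [377.75 199.25] [374.27272727 185.54545455]
scene 111 [280 156] [299 182] [283.    181.375] [295.77777778 156.55555556]
```

Call:
send_rows(
  increments=[
    {"dx": 0.5, "dy": -2.4, "dz": 0, "roll": 0, "claw": 1},
    {"dx": 1.0, "dy": -4.8, "dz": 0, "roll": 0, "claw": 1},
    {"dx": 1.5, "dy": -7.2, "dz": 0, "roll": 0, "claw": 1},
    {"dx": 2, "dy": -9.6, "dz": 0, "roll": 0, "claw": 1},
    {"dx": 2.2, "dy": -12, "dz": 0, "roll": 0, "claw": 1},
  ],
)

```text
clock: 1.35
tcp_pos: [0.4247, -0.0331, 0.2511]
orientation: [0.0, 0.003, 1.0, 0.0]
wrist_force: [1.2, 1.4, -0.4]
finger_gap: 0.0855
grip_force: 0.0
```

```bash
cat >> m.py <<'E'
print('----')
rep('shelf front top z215',B,0,range(404,418),178,190,-1,.215)
rep('shelf front bot z205',B,0,range(404,418),178,190,-1,.205)
rep('shelf right z215',B,1,range(152,180),412,426,-1,.215)
rep('handle end low z133',G,0,range(375,380),196,208,1,.133)
rep('handle left z130',G,1,range(190,198),366,377,-1,.130)
rep('handle right z130',G,1,range(190,198),376,388,1,.130)
E
python3 m.py | sed -n '/----/,$p'
```

```text
----
shelf front top z215 [[395.3999938964844, 183.89999389648438], [425.3999938964844, 184.60000610351562]] [[0.5736, -0.1973], [0.573, -0.2759]] ang -1.579
shelf front bot z205 [[395.3999938964844, 183.89999389648438], [425.3999938964844, 184.60000610351562]] [[0.5749, -0.1992], [0.5742, -0.2786]] ang -1.579
shelf right z215 [[419.0, 154.5], [419.1000061035156, 184.5]] [[0.6529, -0.2596], [0.5731, -0.2594]] ang 3.139
handle end low z133 [[362.1000061035156, 199.10000610351562], [391.8999938964844, 202.10000610351562]] [[0.5394, -0.1186], [0.5323, -0.2029]] ang -1.655
handle left z130 [[369.20001220703125, 178.89999389648438], [375.70001220703125, 208.10000610351562]] [[0.5979, -0.1388], [0.5147, -0.1575]] ang -2.92
handle right z130 [[374.70001220703125, 179.39999389648438], [384.79998779296875, 207.60000610351562]] [[0.5966, -0.1545], [0.5166, -0.1834]] ang -2.795
```

Call:
send_rows(
  increments=[
    {"dx": 0.5, "dy": -2, "dz": 0, "roll": 0, "claw": 1},
    {"dx": 1, "dy": -4, "dz": -0.6, "roll": 0, "claw": 1},
    {"dx": 1, "dy": -5.16, "dz": -2.2, "roll": 0, "claw": 1},
    {"dx": 1, "dy": -5.16, "dz": -4.2, "roll": 0, "claw": 1},
    {"dx": 1.4, "dy": -5.16, "dz": -5.56, "roll": 0, "claw": 1},
  ],
)

```text
clock: 1.98
tcp_pos: [0.4578, -0.1599, 0.1098]
orientation: [-0.001, 0.004, 1.0, 0.001]
wrist_force: [0.6, 0.7, 0.6]
finger_gap: 0.0851
grip_force: 0.0
```

Call:
send_rows(
  increments=[
    {"dx": 1, "dy": 0, "dz": 0, "roll": 0, "claw": 1},
    {"dx": 1.8, "dy": 0, "dz": 0, "roll": 0, "claw": 1},
    {"dx": 2.2, "dy": 0, "dz": 0, "roll": 0, "claw": 1},
    {"dx": 2.4, "dy": 0, "dz": 0, "roll": 0, "claw": 1},
    {"dx": 2.4, "dy": 0, "dz": 0, "roll": 0, "claw": 1},
  ],
)

```text
clock: 2.6
tcp_pos: [0.5194, -0.1599, 0.1123]
orientation: [-0.0, 0.003, 1.0, 0.0]
wrist_force: [-0.2, 0.2, -0.4]
finger_gap: 0.0852
grip_force: 0.0
```

Run:
```python
from h import *
o=[]
for n,r in(('top',(330,120,430,240)),('scene',(230,90,350,234))):
    c=read_camera(n);x0,y0,x1,y1=r
    o.append(cv2.resize(c['image'][y0:y1,x0:x1],(400,480) ,interpolation=cv2.INTER_CUBIC))
cv2.imwrite('pics/g1.png',np.hstack(o));print(get_state()['tcp_pos'],get_state()['clock'])
```

```text
[ 0.5190036  -0.15990246  0.11236281] 2.7
```

View pics/g1.png

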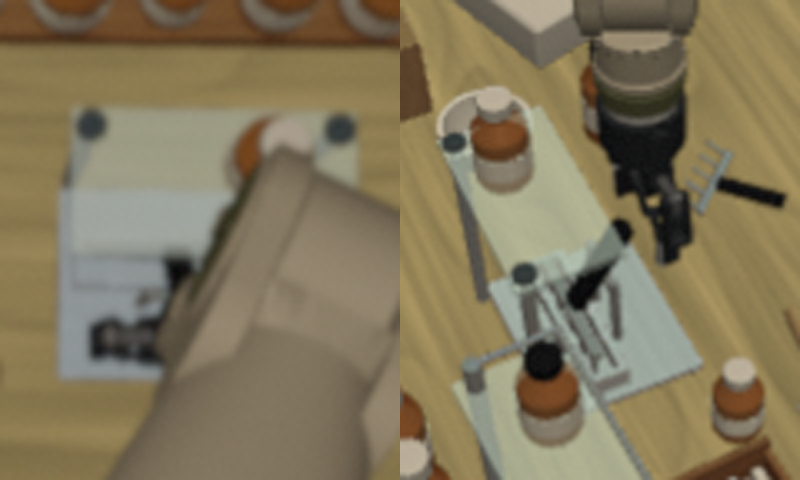

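The left half shows the gripper short of the handle end at (178,270). The right half shows the open fingers at (660,210) beside the handle top at (620,235), with the body clear of the shelf. Now I'll move forward 12 mm and close.

Call:
send_rows(
  increments=[
    {"dx": 0.25, "dy": -0.04, "dz": 0, "roll": 0, "claw": 1},
    {"dx": 0.48, "dy": -0.04, "dz": 0, "roll": 0, "claw": 1},
    {"dx": 0.48, "dy": -0.04, "dz": 0, "roll": 0, "claw": 0.2},
    {"dx": 0.48, "dy": -0.04, "dz": 0, "roll": 0, "claw": -0.4},
    {"dx": 0.48, "dy": -0.04, "dz": 0, "roll": 0, "claw": -1},
  ],
  grip_force=110,
)

```text
clock: 3.32
tcp_pos: [0.5315, -0.161, 0.1122]
orientation: [-0.0, 0.003, 1.0, 0.0]
wrist_force: [0.2, 0.7, 0.3]
finger_gap: 0.0323
grip_force: 0.0
```

Call:
send_rows(
  increments=[
    {"dx": 0, "dy": 0, "dz": 0, "roll": 0, "claw": -1},
    {"dx": 0, "dy": 0, "dz": 0, "roll": 0, "claw": -1},
    {"dx": 0, "dy": 0, "dz": 0, "roll": 0, "claw": -1},
    {"dx": 0, "dy": 0, "dz": 0, "roll": 0, "claw": -1},
    {"dx": 0, "dy": 0, "dz": 0, "roll": 0, "claw": -1},
  ],
)

```text
clock: 3.95
tcp_pos: [0.5315, -0.1611, 0.1124]
orientation: [-0.0, 0.003, 1.0, 0.0]
wrist_force: [-2.0, -0.3, 2.8]
finger_gap: 0.0187
grip_force: 107.5
```

Call:
send_rows(
  increments=[
    {"dx": 0, "dy": 0, "dz": 0.3, "roll": 0, "claw": -1},
    {"dx": 0, "dy": 0, "dz": 0.7, "roll": 0, "claw": -1},
    {"dx": 0, "dy": 0, "dz": 1.2, "roll": 0, "claw": -1},
    {"dx": 0, "dy": 0, "dz": 1.7, "roll": 0, "claw": -1},
    {"dx": 0, "dy": 0, "dz": 2.2, "roll": 0, "claw": -1},
  ],
)

```text
clock: 4.58
tcp_pos: [0.5318, -0.1611, 0.1685]
orientation: [0.0, 0.003, 1.0, -0.0]
wrist_force: [-1.3, 0.2, -0.6]
finger_gap: 0.0189
grip_force: 107.6
```

Run:
```python
from h import *
o=[]
for n,r in(('top',(330,120,430,240)),('scene',(230,90,350,234))):
    c=read_camera(n);x0,y0,x1,y1=r
    o.append(cv2.resize(c['image'][y0:y1,x0:x1],(400,480) ,interpolation=cv2.INTER_CUBIC))
cv2.imwrite('pics/g2.png',np.hstack(o));s=get_state();print(s['tcp_pos'],s['clock'],s['finger_gap'],s['wrist_force'],s['ft_torque'])
```

```text
[ 0.53268473 -0.16152641  0.16941357] 4.675 0.01886331033456709 [ 1.645581    0.07277044 -1.38487604] [-0.02165305  0.09369626 -0.03166739]
```

View pics/g2.png

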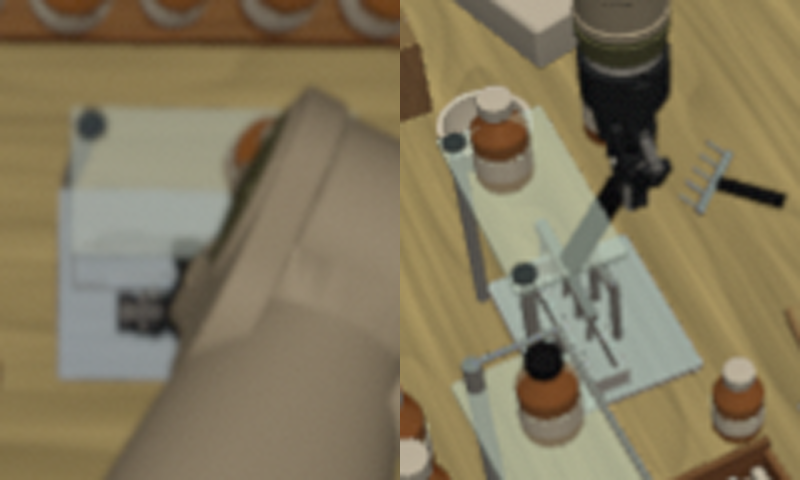

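The right half shows the rake lifted with the handle firmly in the fingers at (630,180), keeping its lean and clear of the shelf. Next: raise it, draw it back, and cross over to the tray.

Call:
send_rows(
  increments=[
    {"dx": -0.5, "dy": 0, "dz": 0.8, "roll": 0, "claw": -1},
    {"dx": -0.8, "dy": 0, "dz": 1.7, "roll": 0, "claw": -1},
    {"dx": -1.6, "dy": 0, "dz": 1.75, "roll": 0, "claw": -1},
    {"dx": -3.2, "dy": 0, "dz": 1.75, "roll": 0, "claw": -1},
    {"dx": -4.8, "dy": 0, "dz": 1.75, "roll": 0, "claw": -1},
  ],
)

```text
clock: 5.3
tcp_pos: [0.4105, -0.1609, 0.2108]
orientation: [-0.0, 0.003, 1.0, 0.0]
wrist_force: [-0.6, -0.9, -1.0]
finger_gap: 0.0185
grip_force: 107.7
```

Call:
send_rows(
  increments=[
    {"dx": 0, "dy": 1.0, "dz": 0.2, "roll": 0.1, "claw": -1},
    {"dx": 0, "dy": 3.0, "dz": 0.4, "roll": 0.2, "claw": -1},
    {"dx": 0, "dy": 5.2, "dz": 0.4, "roll": 0.29, "claw": -1},
    {"dx": 0, "dy": 7.4, "dz": 0.4, "roll": 0.29, "claw": -1},
    {"dx": 0, "dy": 9.4, "dz": 0.4, "roll": 0.29, "claw": -1},
  ],
)

```text
clock: 5.92
tcp_pos: [0.4112, 0.0757, 0.2211]
orientation: [0.0, -0.017, 1.0, 0.0]
wrist_force: [1.1, -0.2, -1.1]
finger_gap: 0.0187
grip_force: 107.9
```

Run:
```python
from h import *
s=get_state();print(s['tcp_pos'],s['orientation'],s['clock'],s['finger_gap'],s['wrist_force'],s['ft_torque'])
```

```text
[0.41123086 0.07572218 0.22112519] [ 2.70271613e-04 -1.70366518e-02  9.99854822e-01  1.17933858e-04] 5.925 0.018655855426663502 [ 1.06680354 -0.17034598 -1.13384008] [-0.02564593 -0.0100358   0.05930711]
```

Call:
send_rows(
  increments=[
    {"dx": 0.5, "dy": 1.2, "dz": 0, "roll": 0, "claw": -1},
    {"dx": 1.54, "dy": 2.05, "dz": 0, "roll": 0, "claw": -1},
    {"dx": 1.54, "dy": 2.05, "dz": -1, "roll": 0, "claw": -1},
    {"dx": 1.54, "dy": 2.05, "dz": -2, "roll": 0, "claw": -1},
    {"dx": 1.54, "dy": 2.05, "dz": -2, "roll": 0, "claw": -1},
  ],
)

```text
clock: 6.55
tcp_pos: [0.4483, 0.1251, 0.1692]
orientation: [-0.002, -0.017, 1.0, -0.0]
wrist_force: [-0.3, -0.7, -1.2]
finger_gap: 0.0187
grip_force: 108.1
```

```bash
cat > v.py <<'E'
import sys
from h import *
o=[]
for n,r in(('top',(235,130,325,238)),('scene',(250,190,385,310))):
    c=read_camera(n);x0,y0,x1,y1=r
    np.save(n+'1.npy',c,allow_pickle=True)
    o.append(cv2.resize(c['image'][y0:y1,x0:x1],(400,480) if n=='top' else (400,356),interpolation=cv2.INTER_CUBIC))
o[1]=cv2.copyMakeBorder(o[1],0,124,0,0,cv2.BORDER_CONSTANT)
cv2.imwrite(f'pics/{sys.argv[1]}.png',np.hstack(o));s=get_state();print(s['tcp_pos'],s['clock'],s['finger_gap'],s['wrist_force'],s['ft_torque'])
E
python3 v.py r1
```

```text
[0.45009915 0.12517933 0.17148676] 6.65 0.018841703081656426 [ 0.17994167  0.24113134 -0.39115635] [0.05690466 0.10357431 0.00408056]
```

View pics/r1.png

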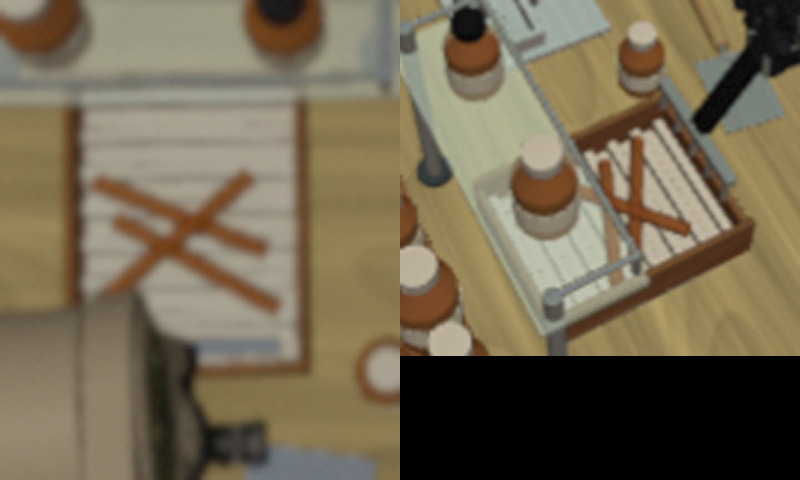

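Run:
```python
from h import *
t=np.load('top1.npy',allow_pickle=True).item();s=np.load('scene1.npy',allow_pickle=True).item()
print(tri(t,(298,207.9),s,(340.4,219.7)))
tcp=np.array([.4501,.1252,.1715]);
for z in(.105,.11):print(plane(s,[(340.4,219.7),(363,250.7)],z),plane(t,[(298,207.9)],z))
a=.1
# predicted bar ends
for y in(-.063,.063):
    P=tcp+np.array([.0705-.0038,0,-.102+.038])+np.array([-.034*y+0,y+.0025,0]);print(P,proj(t,[P]).round(1),proj(s,[P]).round(1))
```

```text
(array([0.51199799, 0.06586305, 0.09047665]), np.float64(0.005953954234423824))
[[0.51441858 0.07569944 0.105     ]
 [0.50628727 0.1893419  0.105     ]] [[0.51358319 0.0634219  0.105     ]]
[[0.51610518 0.07851744 0.11      ]
 [0.50801288 0.19161468 0.11      ]] [[0.51326657 0.06313578 0.11      ]]
[0.518942 0.0647   0.1075  ] [[297.5 206. ]] [[337.2 216.8]]
[0.514658 0.1907   0.1075  ] [[253.7 206.8]] [[360.6 251.9]]
```

Call:
send_rows(
  increments=[
    {"dx": 0.3, "dy": 0.05, "dz": -0.8, "roll": 0, "claw": -1},
    {"dx": 0.3, "dy": 0.05, "dz": -1.5, "roll": 0, "claw": -1},
    {"dx": 0.3, "dy": 0.05, "dz": -1.8, "roll": 0, "claw": -1},
    {"dx": 0.3, "dy": 0.05, "dz": -1.9, "roll": 0, "claw": -1},
    {"dx": 0.3, "dy": 0.05, "dz": -1.9, "roll": 0, "claw": -1},
  ],
)

```text
clock: 7.28
tcp_pos: [0.458, 0.1265, 0.1243]
orientation: [0.001, -0.017, 1.0, 0.0]
wrist_force: [0.7, -0.0, -2.0]
finger_gap: 0.0189
grip_force: 108.0
```

Call:
send_rows(
  increments=[
    {"dx": 0, "dy": 0, "dz": -0.06, "roll": 0, "claw": -1},
    {"dx": 0, "dy": 0, "dz": -0.1, "roll": 0, "claw": -1},
    {"dx": 0, "dy": 0, "dz": -0.12, "roll": 0, "claw": -1},
    {"dx": 0, "dy": 0, "dz": -0.12, "roll": 0, "claw": -1},
    {"dx": 0, "dy": 0, "dz": -0.12, "roll": 0, "claw": -1},
  ],
)

```text
clock: 7.9
tcp_pos: [0.4576, 0.1265, 0.1206]
orientation: [0.0, -0.017, 1.0, 0.0]
wrist_force: [-0.5, -0.2, -1.2]
finger_gap: 0.0189
grip_force: 108.0
```

Run:
```python
from h import *
s=get_state();print(s['tcp_pos'],s['wrist_force'],s['ft_torque'])
```

```text
[0.4575892  0.12648948 0.12059737] [-0.52232116 -0.2295825  -1.24722305] [0.02400691 0.01809813 0.05166294]
```

Call:
send_rows(
  increments=[
    {"dx": 0, "dy": 0, "dz": -0.06, "roll": 0, "claw": -1},
    {"dx": 0, "dy": 0, "dz": -0.1, "roll": 0, "claw": -1},
    {"dx": 0, "dy": 0, "dz": -0.12, "roll": 0, "claw": -1},
    {"dx": 0, "dy": 0, "dz": -0.12, "roll": 0, "claw": -1},
    {"dx": 0, "dy": 0, "dz": -0.12, "roll": 0, "claw": -1},
  ],
)

```text
clock: 8.52
tcp_pos: [0.4576, 0.1264, 0.1176]
orientation: [0.0, -0.017, 1.0, 0.0]
wrist_force: [-0.5, 0.8, -1.3]
finger_gap: 0.0186
grip_force: 108.0
```

Call:
send_rows(
  increments=[
    {"dx": 0, "dy": 0, "dz": -0.04, "roll": 0, "claw": -1},
    {"dx": 0, "dy": 0, "dz": -0.08, "roll": 0, "claw": -1},
    {"dx": 0, "dy": 0, "dz": -0.1, "roll": 0, "claw": -1},
    {"dx": 0, "dy": 0, "dz": -0.1, "roll": 0, "claw": -1},
    {"dx": 0, "dy": 0, "dz": -0.1, "roll": 0, "claw": -1},
  ],
)

```text
clock: 9.15
tcp_pos: [0.4576, 0.1265, 0.1151]
orientation: [0.0, -0.017, 1.0, 0.0]
wrist_force: [0.7, 0.5, -1.4]
finger_gap: 0.019
grip_force: 108.0
```

Call:
send_rows(
  increments=[
    {"dx": 0, "dy": 0, "dz": -0.04, "roll": 0, "claw": -1},
    {"dx": 0, "dy": 0, "dz": -0.06, "roll": 0, "claw": -1},
    {"dx": 0, "dy": 0, "dz": -0.08, "roll": 0, "claw": -1},
    {"dx": 0, "dy": 0, "dz": -0.08, "roll": 0, "claw": -1},
    {"dx": 0, "dy": 0, "dz": -0.08, "roll": 0, "claw": -1},
  ],
)

```text
clock: 9.78
tcp_pos: [0.4576, 0.1265, 0.1131]
orientation: [0.0, -0.017, 1.0, 0.0]
wrist_force: [-1.1, -0.0, -1.4]
finger_gap: 0.0188
grip_force: 108.0
```

Call:
send_rows(
  increments=[
    {"dx": 0, "dy": 0, "dz": -0.04, "roll": 0, "claw": -1},
    {"dx": 0, "dy": 0, "dz": -0.06, "roll": 0, "claw": -1},
    {"dx": 0, "dy": 0, "dz": -0.06, "roll": 0, "claw": -1},
    {"dx": 0, "dy": 0, "dz": -0.06, "roll": 0, "claw": -1},
    {"dx": 0, "dy": 0, "dz": -0.06, "roll": 0, "claw": -1},
  ],
)

```text
clock: 10.4
tcp_pos: [0.4576, 0.1265, 0.1116]
orientation: [0.0, -0.017, 1.0, 0.0]
wrist_force: [-0.4, -0.3, -1.1]
finger_gap: 0.0183
grip_force: 108.2
```

Call:
send_rows(
  increments=[
    {"dx": 0, "dy": 0, "dz": -0.04, "roll": 0, "claw": -1},
    {"dx": 0, "dy": 0, "dz": -0.06, "roll": 0, "claw": -1},
    {"dx": 0, "dy": 0, "dz": -0.06, "roll": 0, "claw": -1},
    {"dx": 0, "dy": 0, "dz": -0.06, "roll": 0, "claw": -1},
    {"dx": 0, "dy": 0, "dz": -0.06, "roll": 0, "claw": -1},
  ],
)

```text
clock: 11.02
tcp_pos: [0.457, 0.1265, 0.111]
orientation: [-0.0, -0.017, 1.0, 0.0]
wrist_force: [-5.2, -0.3, 10.0]
finger_gap: 0.0189
grip_force: 109.4
```

Call:
send_rows(
  increments=[
    {"dx": 0, "dy": 0, "dz": -0.04, "roll": 0, "claw": -1},
    {"dx": 0, "dy": 0, "dz": -0.06, "roll": 0, "claw": -1},
    {"dx": 0, "dy": 0, "dz": -0.06, "roll": 0, "claw": -1},
    {"dx": 0, "dy": 0, "dz": -0.06, "roll": 0, "claw": -1},
    {"dx": 0, "dy": 0, "dz": -0.06, "roll": 0, "claw": -1},
  ],
)

```text
clock: 11.65
tcp_pos: [0.4564, 0.1265, 0.1104]
orientation: [-0.0, -0.017, 1.0, 0.0]
wrist_force: [-10.0, -0.9, 17.7]
finger_gap: 0.0187
grip_force: 110.7
```

Call:
send_rows(
  increments=[
    {"dx": 0, "dy": 0.05, "dz": 0.5, "roll": 0, "claw": -1},
    {"dx": 0, "dy": 0.05, "dz": 0.87, "roll": 0, "claw": -1},
    {"dx": 0.25, "dy": 0.06, "dz": 0.87, "roll": 0, "claw": -1},
    {"dx": 0.5, "dy": 0.07, "dz": 0.87, "roll": 0, "claw": -1},
    {"dx": 0.8, "dy": 0.08, "dz": 0.87, "roll": 0, "claw": -1},
  ],
)

```text
clock: 12.28
tcp_pos: [0.4779, 0.1284, 0.1298]
orientation: [-0.0, -0.017, 1.0, 0.0]
wrist_force: [-0.1, -0.6, -1.8]
finger_gap: 0.0188
grip_force: 108.0
```

Call:
send_rows(
  increments=[
    {"dx": 0.3, "dy": 0.01, "dz": 0, "roll": 0, "claw": -1},
    {"dx": 0.6, "dy": 0.02, "dz": 0, "roll": 0, "claw": -1},
    {"dx": 0.9, "dy": 0.03, "dz": 0, "roll": 0, "claw": -1},
    {"dx": 1.2, "dy": 0.04, "dz": 0, "roll": 0, "claw": -1},
    {"dx": 1.5, "dy": 0.05, "dz": 0, "roll": 0, "claw": -1},
  ],
)

```text
clock: 12.9
tcp_pos: [0.5156, 0.1297, 0.1303]
orientation: [0.0, -0.017, 1.0, 0.0]
wrist_force: [0.5, 0.2, -1.1]
finger_gap: 0.0189
grip_force: 108.0
```

Call:
send_rows(
  increments=[
    {"dx": -0.3, "dy": -0.01, "dz": 0, "roll": 0, "claw": -1},
    {"dx": -0.6, "dy": -0.02, "dz": 0, "roll": 0, "claw": -1},
    {"dx": -0.6, "dy": -0.02, "dz": 0, "roll": 0, "claw": -1},
    {"dx": -0.6, "dy": -0.02, "dz": 0, "roll": 0, "claw": -1},
    {"dx": -0.6, "dy": -0.02, "dz": 0, "roll": 0, "claw": -1},
  ],
)

```text
clock: 13.52
tcp_pos: [0.5003, 0.1292, 0.1305]
orientation: [0.0, -0.017, 1.0, 0.0]
wrist_force: [0.8, 0.5, -1.6]
finger_gap: 0.0186
grip_force: 108.0
```

```bash
cat > rods.py <<'E'
from h import *
O=np.array([.602,.132]);y=.035;Rt=np.array([[np.cos(y),np.sin(y)],[-np.sin(y),np.cos(y)]])
def tw(p): return (np.asarray(p)[:,:2]-O)@Rt.T*1000
for n in('top','scene'):
    c=read_camera(n);np.save(n+'1.npy',c,allow_pickle=True)
    h=cv2.cvtColor(c['image'],cv2.COLOR_BGR2HSV)
    m=cv2.inRange(h,(4,140,85),(16,255,230))
    cor=[(O+Rt.T@np.array(q))for q in((-.096,-.073),(.095,-.073),(.095,.073),(-.096,.073))]
    poly=proj(c,[[*q,.026] for q in cor]);roi=np.zeros_like(m);cv2.fillPoly(roi,[poly.round().astype(int)],255)
    N,l,st,ce=cv2.connectedComponentsWithStats(m&roi)
    for i in range(1,N):
        if st[i][4]<12: continue
        p=np.argwhere(l==i)[:,::-1].astype(np.float32)
        (cx,cy),(w,hh),a=cv2.minAreaRect(p);b=cv2.boxPoints(((cx,cy),(w,hh),a))
        e=[(b[0]+b[1])/2,(b[2]+b[3])/2] if np.linalg.norm(b[0]-b[1])<np.linalg.norm(b[1]-b[2]) else [(b[1]+b[2])/2,(b[3]+b[0])/2]
        print(n,st[i][4],'wid',round(min(w,hh),1),'len',round(max(w,hh),1),'ends z22',tw(plane(c,e,.022)).round().tolist())
s=get_state();print(s['clock'],s['tcp_pos'].round(4),s['wrist_force'].round(1),s['ft_torque'].round(2))
E
python3 rods.py
```

```text
top 69 wid 2.3 len 36.1 ends z22 [[88.0, -32.0], [51.0, 74.0]]
top 63 wid 2.0 len 26.0 ends z22 [[27.0, -56.0], [29.0, 25.0]]
top 70 wid 2.0 len 29.0 ends z22 [[3.0, 16.0], [2.0, -75.0]]
scene 209 wid 13.6 len 20.5 ends z22 [[13.0, -49.0], [71.0, -54.0]]
scene 59 wid 2.1 len 33.1 ends z22 [[-98.0, 69.0], [-3.0, 70.0]]
13.625 [0.5002 0.1292 0.1304] [-0.8 -0.4 -1. ] [0.06 0.1  0.02]
```

```bash
python3 v.py r2
```

```text
[0.5001836  0.12921666 0.13031252] 13.725 0.018598416378710465 [ 0.50121042  0.50901671 -1.06330144] [0.02639442 0.12295155 0.01608392]
```

View pics/r2.png

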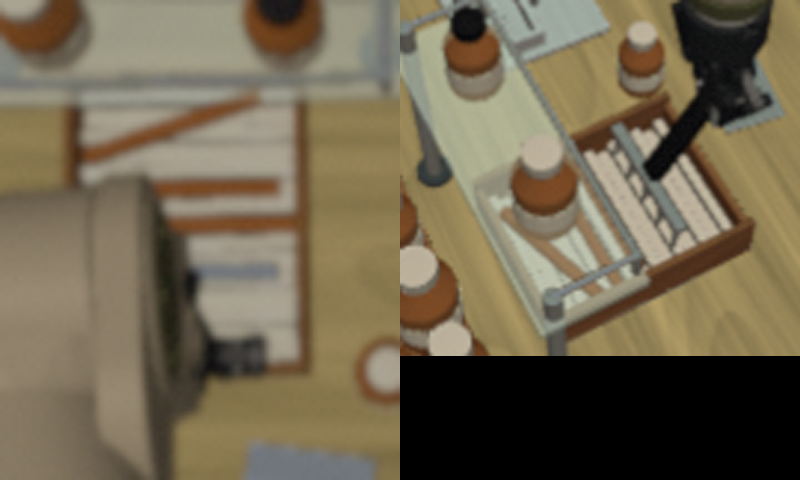

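The left half shows two rods parallel to the grooves, at rows 188 (x≈26 mm) and 224 (x≈0). The third slants from (85,158) to (258,98), with its far end under the shelf against the end wall. Now I'll push its near end forward, with the tines passing over the other two rods.

Call:
send_rows(
  increments=[
    {"dx": 0.4, "dy": 0.01, "dz": 0, "roll": 0, "claw": -1},
    {"dx": 0.8, "dy": 0.03, "dz": 0, "roll": 0, "claw": -1},
    {"dx": 1.2, "dy": 0.04, "dz": 0, "roll": 0, "claw": -1},
    {"dx": 1.6, "dy": 0.06, "dz": 0, "roll": 0, "claw": -1},
    {"dx": 2.0, "dy": 0.07, "dz": 0, "roll": 0, "claw": -1},
  ],
)

```text
clock: 14.35
tcp_pos: [0.5509, 0.131, 0.1302]
orientation: [-0.0, -0.017, 1.0, 0.0]
wrist_force: [-0.2, -0.1, -0.8]
finger_gap: 0.0189
grip_force: 108.0
```

Call:
send_rows(
  increments=[
    {"dx": 0.3, "dy": 0.01, "dz": 0, "roll": 0, "claw": -1},
    {"dx": 0.6, "dy": 0.02, "dz": 0, "roll": 0, "claw": -1},
    {"dx": 0.9, "dy": 0.03, "dz": 0, "roll": 0, "claw": -1},
    {"dx": 1.2, "dy": 0.04, "dz": 0, "roll": 0, "claw": -1},
    {"dx": 1.4, "dy": 0.05, "dz": 0, "roll": 0, "claw": -1},
  ],
)

```text
clock: 14.98
tcp_pos: [0.5856, 0.1322, 0.1303]
orientation: [0.0, -0.017, 1.0, 0.0]
wrist_force: [-0.7, -0.1, -2.2]
finger_gap: 0.0188
grip_force: 108.0
```

```bash
python3 rods.py
```

```text
top 16 wid 1.6 len 9.5 ends z22 [[88.0, -23.0], [79.0, 6.0]]
top 26 wid 2.0 len 13.0 ends z22 [[28.0, -16.0], [27.0, -56.0]]
top 16 wid 2.0 len 7.0 ends z22 [[2.0, -53.0], [2.0, -75.0]]
scene 211 wid 13.5 len 20.6 ends z22 [[14.0, -46.0], [72.0, -55.0]]
scene 58 wid 2.1 len 33.1 ends z22 [[-98.0, 69.0], [-3.0, 70.0]]
15.075 [0.5856 0.1322 0.1303] [-0.2 -0.9 -3.1] [-0.03  0.11 -0.02]
```

Call:
send_rows(
  increments=[
    {"dx": 0.1, "dy": 0, "dz": 0, "roll": 0, "claw": -1},
    {"dx": 0.2, "dy": 0, "dz": 0, "roll": 0, "claw": -1},
    {"dx": 0.3, "dy": 0.01, "dz": 0, "roll": 0, "claw": -1},
    {"dx": 0.4, "dy": 0.02, "dz": 0, "roll": 0, "claw": -1},
    {"dx": 0.5, "dy": 0.02, "dz": 0, "roll": 0, "claw": -1},
  ],
)

```text
clock: 15.7
tcp_pos: [0.5977, 0.1327, 0.1303]
orientation: [0.0, -0.017, 1.0, 0.0]
wrist_force: [0.0, 0.5, -1.2]
finger_gap: 0.0189
grip_force: 108.0
```

Call:
send_rows(
  increments=[
    {"dx": -0.3, "dy": 0, "dz": 0, "roll": 0, "claw": -1},
    {"dx": -0.9, "dy": -0.03, "dz": 0, "roll": 0, "claw": -1},
    {"dx": -1.8, "dy": -0.06, "dz": 0, "roll": 0, "claw": -1},
    {"dx": -2.8, "dy": -0.1, "dz": 0, "roll": 0, "claw": -1},
    {"dx": -3.8, "dy": -0.13, "dz": 0, "roll": 0, "claw": -1},
  ],
)

```text
clock: 16.32
tcp_pos: [0.5012, 0.1294, 0.1303]
orientation: [-0.0, -0.017, 1.0, 0.0]
wrist_force: [0.0, 0.1, -1.8]
finger_gap: 0.0186
grip_force: 108.1
```

```bash
python3 rods.py
python3 - <<'E'
from h import *
s=np.load('scene1.npy',allow_pickle=True).item()['image'];h=cv2.cvtColor(s,cv2.COLOR_BGR2HSV)
# through-glass rod colours, from the crop coordinates seen
for (x,y) in((550,250),(590,220),(610,250),(615,215)):
    u=int(250+(x-400)/2.963);v=int(190+y/2.963);print((u,v),h[v-1:v+2,u-1:u+2].reshape(-1,3).mean(0).round())
E
```

```text
top 50 wid 2.2 len 25.3 ends z22 [[88.0, -3.0], [74.0, 74.0]]
top 63 wid 2.0 len 26.0 ends z22 [[27.0, -56.0], [29.0, 25.0]]
top 66 wid 2.0 len 28.0 ends z22 [[3.0, 13.0], [2.0, -75.0]]
scene 210 wid 13.2 len 20.6 ends z22 [[14.0, -47.0], [72.0, -56.0]]
scene 58 wid 2.1 len 33.1 ends z22 [[-98.0, 69.0], [-3.0, 70.0]]
16.425 [0.4992 0.1295 0.1302] [ 0.8 -0.1 -0.5] [ 0.    0.09 -0.01]
(300, 274) [ 37.  27. 184.]
(314, 264) [ 31.  39. 164.]
(320, 274) [ 31.  37. 161.]
(322, 262) [ 38.  25. 119.]
```

Call:
send_rows(
  increments=[
    {"dx": 1.3, "dy": 0.04, "dz": 0, "roll": 0, "claw": -1},
    {"dx": 2.6, "dy": 0.09, "dz": 0, "roll": 0, "claw": -1},
    {"dx": 3.4, "dy": 0.12, "dz": 0, "roll": 0, "claw": -1},
    {"dx": 3.8, "dy": 0.13, "dz": 0, "roll": 0, "claw": -1},
    {"dx": 3.95, "dy": 0.14, "dz": 0, "roll": 0, "claw": -1},
  ],
)

```text
clock: 17.05
tcp_pos: [0.6016, 0.1329, 0.13]
orientation: [-0.0, -0.017, 1.0, 0.0]
wrist_force: [-1.3, 0.3, -1.5]
finger_gap: 0.0189
grip_force: 108.0
```

Call:
send_rows(
  increments=[
    {"dx": 0.1, "dy": 0, "dz": 0, "roll": 0, "claw": -1},
    {"dx": 0.2, "dy": 0, "dz": 0, "roll": 0, "claw": -1},
    {"dx": 0.2, "dy": 0, "dz": 0, "roll": 0, "claw": -1},
    {"dx": -0.3, "dy": 0, "dz": 0, "roll": 0, "claw": -1},
    {"dx": -1.8, "dy": -0.06, "dz": 0, "roll": 0, "claw": -1},
  ],
)

```text
clock: 17.68
tcp_pos: [0.5564, 0.1314, 0.1302]
orientation: [0.001, -0.017, 1.0, 0.0]
wrist_force: [0.0, -0.2, -2.2]
finger_gap: 0.0194
grip_force: 108.0
```

Call:
send_rows(
  increments=[
    {"dx": -1, "dy": -0.04, "dz": 0, "roll": 0, "claw": -1},
    {"dx": -2.2, "dy": -0.08, "dz": 0, "roll": 0, "claw": -1},
    {"dx": -3.4, "dy": -0.12, "dz": 0, "roll": 0, "claw": -1},
    {"dx": -4, "dy": -0.14, "dz": 0, "roll": 0, "claw": -1},
    {"dx": -4, "dy": -0.14, "dz": 0, "roll": 0, "claw": -1},
  ],
)

```text
clock: 18.3
tcp_pos: [0.4555, 0.128, 0.1306]
orientation: [0.0, -0.017, 1.0, 0.0]
wrist_force: [0.6, -1.0, -0.6]
finger_gap: 0.019
grip_force: 108.1
```

```bash
python3 rods.py
python3 - <<'E'
from h import *
c=np.load('scene1.npy',allow_pickle=True).item();t=np.load('top1.npy',allow_pickle=True).item()
a=cv2.resize(c['image'][235:310,270:350],(400,375),interpolation=cv2.INTER_CUBIC)
b=cv2.resize(t['image'][130:180,235:315],(400,250),interpolation=cv2.INTER_CUBIC)
b=cv2.copyMakeBorder(b,0,125,0,0,cv2.BORDER_CONSTANT)
cv2.imwrite('pics/r3.png',np.hstack([b,a]))
E
```

```text
top 94 wid 2.0 len 39.0 ends z22 [[78.0, -48.0], [80.0, 74.0]]
top 89 wid 2.0 len 38.0 ends z22 [[27.0, -56.0], [29.0, 62.0]]
top 94 wid 2.0 len 41.0 ends z22 [[4.0, 53.0], [2.0, -75.0]]
scene 208 wid 13.2 len 20.6 ends z22 [[14.0, -47.0], [72.0, -56.0]]
scene 58 wid 2.1 len 33.1 ends z22 [[-98.0, 69.0], [-3.0, 71.0]]
18.4 [0.4575 0.128  0.1308] [ 0.6  0.6 -2.3] [-0.01  0.08 -0.04]
```

View pics/r3.png

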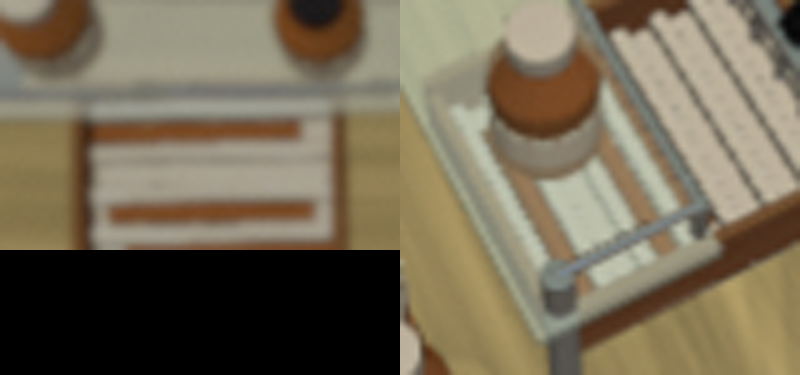

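All three rods lie parallel in separate grooves (x≈78, 26 and 0): rows 130 and 212 on the left, and the matching pair seen through the glass on the right. Next I'll take the rake back.

Call:
send_rows(
  increments=[
    {"dx": 0, "dy": 0, "dz": 1.2, "roll": 0, "claw": -1},
    {"dx": 0, "dy": 0, "dz": 2.6, "roll": 0, "claw": -1},
    {"dx": -0.8, "dy": 0, "dz": 3.6, "roll": 0, "claw": -1},
    {"dx": -1.8, "dy": 0, "dz": 3.6, "roll": 0, "claw": -1},
    {"dx": -1.8, "dy": -1.0, "dz": 3.6, "roll": 0, "claw": -1},
  ],
)

```text
clock: 19.02
tcp_pos: [0.4114, 0.1036, 0.221]
orientation: [0.001, -0.018, 1.0, 0.0]
wrist_force: [0.2, -0.5, -2.0]
finger_gap: 0.0187
grip_force: 108.1
```

Call:
send_rows(
  increments=[
    {"dx": 0, "dy": -1.5, "dz": 0, "roll": -0.1, "claw": -1},
    {"dx": 0, "dy": -3.5, "dz": 0, "roll": -0.2, "claw": -1},
    {"dx": 0, "dy": -5.6, "dz": 0, "roll": -0.29, "claw": -1},
    {"dx": 0, "dy": -7.6, "dz": 0, "roll": -0.29, "claw": -1},
    {"dx": 0, "dy": -9.2, "dz": 0, "roll": -0.29, "claw": -1},
  ],
)

```text
clock: 19.65
tcp_pos: [0.4124, -0.1299, 0.2206]
orientation: [0.001, 0.004, 1.0, -0.0]
wrist_force: [1.3, 0.2, -2.1]
finger_gap: 0.0187
grip_force: 108.1
```

Call:
send_rows(
  increments=[
    {"dx": 0, "dy": -0.8, "dz": -0.2, "roll": 0, "claw": -1},
    {"dx": 0, "dy": -1.3, "dz": -0.4, "roll": 0, "claw": -1},
    {"dx": 0, "dy": -1.36, "dz": -0.4, "roll": 0, "claw": -1},
    {"dx": 0, "dy": -1.36, "dz": -0.4, "roll": 0, "claw": -1},
    {"dx": 0, "dy": -1.36, "dz": -0.4, "roll": 0, "claw": -1},
  ],
)

```text
clock: 20.27
tcp_pos: [0.4115, -0.1603, 0.2105]
orientation: [0.0, 0.003, 1.0, 0.0]
wrist_force: [1.0, -0.8, -2.3]
finger_gap: 0.0191
grip_force: 108.1
```

Run:
```python
from h import *
s=get_state();print(s['clock'],s['tcp_pos'],s['orientation'],s['finger_gap'],s['wrist_force'],s['ft_torque'])
```

```text
20.275 [ 0.41150616 -0.16031262  0.21053948] [1.31577955e-04 2.56821996e-03 9.99996692e-01 5.15113401e-05] 0.01906259072208455 [ 0.96701467 -0.77070877 -2.25947209] [-0.00402794  0.06708488 -0.0269507 ]
```

Call:
send_rows(
  increments=[
    {"dx": 1.4, "dy": -0.03, "dz": 0, "roll": 0, "claw": -1},
    {"dx": 2.8, "dy": -0.03, "dz": 0, "roll": 0, "claw": -1},
    {"dx": 3.8, "dy": -0.03, "dz": 0, "roll": 0, "claw": -1},
    {"dx": 4.0, "dy": -0.03, "dz": 0, "roll": 0, "claw": -1},
    {"dx": 4.0, "dy": -0.03, "dz": 0, "roll": 0, "claw": -1},
  ],
)

```text
clock: 20.9
tcp_pos: [0.511, -0.1612, 0.2102]
orientation: [-0.0, 0.003, 1.0, 0.0]
wrist_force: [1.1, -0.3, -0.5]
finger_gap: 0.0189
grip_force: 108.0
```

Call:
send_rows(
  increments=[
    {"dx": 0.3, "dy": 0, "dz": -0.8, "roll": 0, "claw": -1},
    {"dx": 0.73, "dy": 0, "dz": -1.7, "roll": 0, "claw": -1},
    {"dx": 0.73, "dy": 0, "dz": -2.5, "roll": 0, "claw": -1},
    {"dx": 0.73, "dy": 0, "dz": -3.2, "roll": 0, "claw": -1},
    {"dx": 0.73, "dy": 0, "dz": -3.4, "roll": 0, "claw": -1},
  ],
)

```text
clock: 21.52
tcp_pos: [0.5279, -0.1613, 0.1245]
orientation: [-0.001, 0.003, 1.0, 0.001]
wrist_force: [-0.6, 0.3, -2.0]
finger_gap: 0.0188
grip_force: 108.1
```

Run:
```python
from h import *
o=[]
for n,r in(('top',(330,120,430,240)),('scene',(260,130,340,226))):
    c=read_camera(n);x0,y0,x1,y1=r
    o.append(cv2.resize(c['image'][y0:y1,x0:x1],(400,480) ,interpolation=cv2.INTER_CUBIC))
cv2.imwrite('pics/p1.png',np.hstack(o));s=get_state();print(s['tcp_pos'],s['clock'],s['finger_gap'],s['wrist_force'],s['ft_torque'])
```

```text
[ 0.52872773 -0.16159934  0.12531008] 21.625 0.01904170451763043 [-0.69483635 -0.18665335 -1.50581166] [ 0.03436106  0.12267772 -0.05664774]
```

Call:
send_rows(
  increments=[
    {"dx": 0.02, "dy": 0, "dz": -0.15, "roll": 0, "claw": -1},
    {"dx": 0.03, "dy": 0, "dz": -0.25, "roll": 0, "claw": -1},
    {"dx": 0.03, "dy": 0, "dz": -0.35, "roll": 0, "claw": -1},
    {"dx": 0.03, "dy": 0, "dz": -0.38, "roll": 0, "claw": -1},
    {"dx": 0.03, "dy": 0, "dz": -0.38, "roll": 0, "claw": -1},
  ],
)

```text
clock: 22.25
tcp_pos: [0.5304, -0.1618, 0.1158]
orientation: [0.0, 0.003, 1.0, 0.0]
wrist_force: [-0.1, 0.2, -1.5]
finger_gap: 0.0188
grip_force: 108.1
```

Call:
send_rows(
  increments=[
    {"dx": 0, "dy": 0, "dz": -0.03, "roll": 0, "claw": -1},
    {"dx": 0, "dy": 0, "dz": -0.06, "roll": 0, "claw": -1},
    {"dx": 0, "dy": 0, "dz": -0.06, "roll": 0, "claw": -1},
    {"dx": 0, "dy": 0, "dz": -0.06, "roll": 0, "claw": -1},
    {"dx": 0, "dy": 0, "dz": -0.06, "roll": 0, "claw": -1},
  ],
)

```text
clock: 22.88
tcp_pos: [0.5305, -0.1618, 0.1144]
orientation: [0.0, 0.003, 1.0, -0.0]
wrist_force: [0.1, -0.6, -1.5]
finger_gap: 0.0188
grip_force: 108.1
```

Call:
send_rows(
  increments=[
    {"dx": 0, "dy": 0, "dz": 0, "roll": 0, "claw": -0.4},
    {"dx": 0, "dy": 0, "dz": 0, "roll": 0, "claw": -0.2},
    {"dx": 0, "dy": 0, "dz": 0, "roll": 0, "claw": 0.2},
    {"dx": 0, "dy": 0, "dz": 0, "roll": 0, "claw": 0.6},
    {"dx": 0, "dy": 0, "dz": 0, "roll": 0, "claw": 1},
  ],
)

```text
clock: 23.5
tcp_pos: [0.5303, -0.1618, 0.1143]
orientation: [0.0, 0.003, 1.0, 0.0]
wrist_force: [-0.5, -0.2, -0.7]
finger_gap: 0.0837
grip_force: 0.0
```

Call:
send_rows(
  increments=[
    {"dx": 0, "dy": 0, "dz": 0, "roll": 0, "claw": 1},
    {"dx": -0.4, "dy": 0, "dz": 0, "roll": 0, "claw": 1},
    {"dx": -1.4, "dy": 0, "dz": 0, "roll": 0, "claw": 1},
    {"dx": -2.8, "dy": 0, "dz": 0, "roll": 0, "claw": 1},
    {"dx": -4.4, "dy": 0, "dz": 0.5, "roll": 0, "claw": 1},
  ],
)

```text
clock: 24.12
tcp_pos: [0.4182, -0.1612, 0.1261]
orientation: [-0.001, 0.003, 1.0, 0.001]
wrist_force: [-0.4, -0.4, -0.1]
finger_gap: 0.0854
grip_force: 0.0
```

Call:
send_rows(
  increments=[
    {"dx": 0, "dy": 0, "dz": 1, "roll": 0, "claw": 1},
    {"dx": 0, "dy": 1, "dz": 3, "roll": 0, "claw": 1},
    {"dx": 0, "dy": 3, "dz": 5, "roll": 0, "claw": 1},
    {"dx": 0, "dy": 5, "dz": 5, "roll": 0, "claw": 1},
    {"dx": 0, "dy": 7, "dz": 5, "roll": 0, "claw": 1},
  ],
)

```text
clock: 24.75
tcp_pos: [0.4202, 0.0145, 0.253]
orientation: [0.001, 0.004, 1.0, -0.0]
wrist_force: [0.2, 0.1, -0.4]
finger_gap: 0.0856
grip_force: 0.0
```

```bash
python3 rods.py
python3 - <<'E'
from h import *
o=[]
for n,r in(('top',(330,120,430,240)),('scene',(230,90,350,234))):
    c=read_camera(n);x0,y0,x1,y1=r
    o.append(cv2.resize(c['image'][y0:y1,x0:x1],(400,480) ,interpolation=cv2.INTER_CUBIC))
    roi=(365,180,390,205) if n=='top' else (275,150,305,185)
    x0,y0,x1,y1=roi;m=(c['image'][y0:y1,x0:x1].max(2)<55);p=np.argwhere(m)[:,::-1]+[x0,y0];print(n,len(p),p.min(0),p.max(0),p[p[:,1]>=p[:,1].max()-1].mean(0),p[p[:,1]<=p[:,1].min()+1].mean(0))
cv2.imwrite('pics/p2.png',np.hstack(o));s=get_state();print(s['tcp_pos'],s['clock'],s['finger_gap'])
E
```

```text
top 94 wid 2.0 len 39.0 ends z22 [[78.0, -48.0], [80.0, 74.0]]
top 89 wid 2.0 len 38.0 ends z22 [[27.0, -56.0], [29.0, 62.0]]
top 94 wid 2.0 len 41.0 ends z22 [[4.0, 53.0], [2.0, -75.0]]
scene 203 wid 13.2 len 20.9 ends z22 [[14.0, -47.0], [73.0, -56.0]]
scene 57 wid 2.1 len 33.1 ends z22 [[-98.0, 69.0], [-3.0, 70.0]]
24.85 [0.4191 0.0169 0.2522] [-0.  -0.5 -0.8] [-0.01 -0.03  0.02]
top 93 [372 185] [380 199] [377.5 198.5] [374.27272727 185.54545455]
scene 101 [280 156] [298 182] [283.14285714 181.28571429] [295.5 156.5]
[0.41974352 0.01393122 0.25187192] 24.95 0.08556671678821184
```

View pics/p2.png

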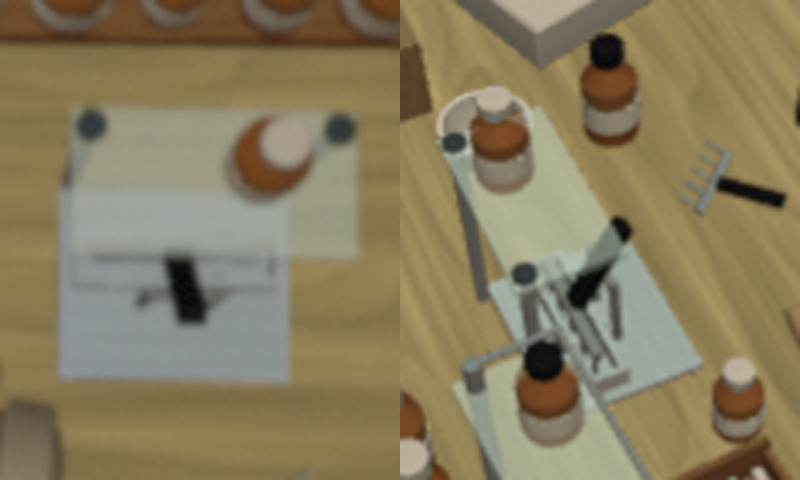

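The rake stands on its rest as it did at the start, with the handle at (185,290) on the left and within 1 px of the first picture. The gripper is clear of everything, so I'm handing in.

```bash
python3 -c "
from workcell import hand_in;print(hand_in())"
```

```text
the job is handed in; nothing more can be done
None
```

The job is handed in (no verdict came back): by the last pictures all three rods lie in separate grooves (tray x ≈ 78, 26 and 0 mm), and the rake is back on its rest within about 1 pixel of where it started, with the gripper open and clear.

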